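# Slide the pepper mill into its rack bay and shut the swing gate

### The job

Put away the pepper mill that stands beside the condiment rack, without picking it up: push it low on its body so that it slides upright over the worktop into the empty wide bay of the rack, until it stands against the back of the bay. Then push the rack's swing gate fully shut across the bays. Never pinch, lift or tip the mill, push gently, and leave the salt shaker, the spice jars and the other things where they are.

Things in the scene. Friction and masses are not known exactly. Their poses are not given: they have to be found in the camera images.
- pepper_mill: Tall wooden pepper mill with a metal knob on top, loose on the worktop left of the rack: 150 mm tall, 58 mm across at foot and belly, 50 mm at the head, about 0.18 kg. Origin: centre of its underside, z up; round. Pushed high it tips; pushed within 30 mm of the worktop it slides. Lean the tool, fingertips forward along the push, or the gripper's body strikes its head.
- rack: Wooden condiment rack, fixed, 150 mm wide. Origin: on the worktop, mid-width, at the front face of the upright board that backs the bays. x points to its rear (the way things are pushed in), y to its left seen from the front, z up. Partitions 8 mm thick, 46 mm high run forward from x = 0 to -62 mm at y = +71, -7, -71 mm, making two bays open at front and top, with no floor but the worktop.
- mill_bay (a point): Place of the mill in the wide empty bay (70 mm clear, the left one): on the worktop, on the bay's centre line (rack y = +32 mm), 31 mm in front of the bay's back. The mill's centre is 29 mm in front of the back when it touches it.
- gate (a joint): Swing gate of the rack: angle in rad. 0 = shut, lying across the front of both bays against its stop; grows as it opens towards the robot; its stop is at 2.1. It stands open at the start. Stays where it is left (light friction, under 1 N at its end).
- gate_hinge (a point): On the gate's upright hinge axis, at the front right corner of the rack (rack frame x = -68.5 mm, y = -79.5 mm), 25 mm above the worktop.
- gate_end (a point): Middle of the free end of the gate, 151.5 mm from the hinge axis, 25 mm above the worktop. The gate is a wooden slat from hinge to this end, 8 mm thick, 30 mm high, lower edge 10 mm above the worktop. Shut, it reaches along the rack's +y, its inner face 64.5 mm in front of the back of the bays.
- salt_shaker: Glass salt shaker with a metal cap, 44 mm across, 90 mm tall, loose in the rack's narrow right-hand bay (56 mm clear, centre rack y = -39 mm). Origin: centre of its underside. Leave it there.
- jar_1: Spice jar with a dark lid, 41 mm across, 105 mm tall, loose on the rack's step (left). Origin: centre of its underside.
- jar_2: Like jar_1, on the middle of the step. The step is 62 mm high behind the bays, with a thin brass rail to 87 mm; the jars reach to 167 mm.
- jar_3: Like jar_1, on the step's right.
- garlic: Head of garlic, 50 mm across, 48 mm tall, on the worktop. Origin: centre of its underside.
- bowl: White bowl, 130 mm across, 55 mm tall. Origin: centre of its underside.
- timer: Round white wind-up kitchen timer with a dark dial, 66 mm across, 48 mm tall. Origin: centre of its underside.
- glass: Drinking glass, 76 mm across, 89 mm tall. Origin: centre of its underside.
Mind the look-alikes: they are no part of the job. What is shaped like the salt_shaker but blue or red is not meant.

How it is judged:
By the outcome, as a careful person would: the job done as asked, in the order asked, and still so for the second after the job is handed in, with the robot touching nothing.
It also fails if it takes over 72 s, if anything falls off the work surface, if the arm or the gripper's body presses on something with over 40 N, if the wrist force passes 120 N, or if a joint passes its speed limit or range.

### The arm

A 6-joint arm with a two-finger parallel gripper is mounted at the origin on a cart in front of the work surface, level with it; the furniture and walls round the work are solid. World frame = base frame: x ahead of the robot, y to its left, z up, the work surface at z = 0. Lengths are in m, angles in rad, forces in N, time in s.
With the tool pointing down it reaches from about 0.2 to 0.875 m from the base axis. Payload 3.4 kg.
Tool frame: the origin (TCP) lies between the finger pads; the fingertips stand 25 mm ahead of it and the grasp point (between the pads) lies 6 mm ahead of it (ctrl.tcp_to_tips is the distance from the TCP to the fingertips, in m); z points along the fingers, y is the line along which they close (so a half turn about z gives the same grasp; the last joint's range is limited). The gripper opens to 94 mm and grips with 3 to 60 N. Pads are 16 mm wide; open, the fingers measure 119 mm over their backs; the gripper's body (75 mm by 177 mm) begins 78 mm behind the grasp point.
Start: joints at [1.131, 0.276, 1.505, -0, 1.361, -0.121], TCP at [0.18, 0.546, 0.23] pointing down, gripper open.
Joint ranges: [-2.89, 2.89], [-0.75, 2.08], [0.22, 2.7], [-1.18, 4.32], [0.11, 2.71], [-2.7, 2.7]. Speed limits (rad/s): [2.57, 2.57, 3.14, 3.14, 3.14, 3.14].

### API

Orientations are given as a 3x3 rotation matrix whose columns are the frame's x, y, z axes.
In Python, from rig import status, imaging, job, search_frame, place_of, ctrl gives the robot as it stands. The module is installed in compiled form; this text tells all that it offers.
- The arm moves only by the tool servo_tool, never from a script. Its argument "steps" is a list of rows, each a list of 7 numbers: the turn, a rotation vector about the world's x, y, z in degrees, then the shift along the world's x, y, z in mm, then the closure, from 0 (fully open) to 1 (shut). A call has exactly 5 rows; each row shifts and turns the commanded pose from where the row before left it; what a row does not reach is not made up. A row lasts 1/10 s, in which the tool goes at most 50 mm and 8.59 degrees, less where a joint would pass 70% of its speed; a pose out of reach is approached as far as the arm can. A call is refused whole if a number of a shift passes 50 or a number of a turn 8.59, either way. A call with a gripper value outside its range is refused whole. The fingers move at their own pace and stop on an object; "squeeze" is the grip in N (left out, the last holds). Time passes only in rows, so rows that do not move let the fingers close, or fill a call up. It gives the time, the measured TCP pose, the force, the opening and the grip force at its end, in the units of the state.
- status.sense(): the state, without advancing time (a new reading comes with each control period).
- imaging.snapshot(name): name is "scene" or "top"; returns a dict with "frame" (480x640x3 uint8, blue, green, red), "camera_matrix" (3x3 intrinsics, pixels), "k1" (the pictures are not rectified: a ray, as slopes to the right and down, at radius r is drawn at 1 + k1 r^2 times it, then the intrinsics apply), "cam_to_world" (4x4, takes a point from camera to world coordinates). Camera axes: x right, y up, looking along -z (the intrinsics and any distortion apply to the point x, -y, -z); pixel columns grow to the right and rows downward; lengths in m; the calibration is good to about 2 mm. A picture is of the moment at which its call begins. There is no depth.
- job.sign_off(): hands the job in; it is judged then, once.
Trained networks look in the newest picture that a camera, given by its name, has taken for a name from the list of things; names that differ only in an ending like _2 or _b are one class to them, and where a whole thing is asked for, a point or a joint stands for the part that bears it (a point fixed in the world has none). Each returns a list of dicts, best first, with "score" (0 to 1); they miss things now and then, are a little off and sometimes report something else, mostly with a low value. They report only what shows in the picture. A call takes as long as a camera call. They do not tell look-alikes from the thing itself.
- search_frame(camera, label): "extent" ([centre column, centre row, width, height] in pixels, round what is visible of it).
- place_of(camera, label): "position" ([column, row] in pixels: a listed point, or the origin of a listed thing).
The state is a dict: "t": time; "joint_pos": joint angles; "joint_vel": joint speeds; "joint_torque": joint torques, N m; "eef_pos": TCP position; "eef_rot": TCP orientation; "force": force on the tool from outside, world axes, zero at the start; "moment": the same for the moment, N m; "grip_width": finger opening in m; "grip_force": force on a finger pad.
Only numpy, scipy, OpenCV 4.12 (cv2) and the standard library are available. Lean on these libraries where they do the work, as an engineer would, in place of code of your own. Each camera call takes 0.05 s, during which the arm holds its last target. There are 200 camera calls.

## Working session

There is one attempt and no reset: what is moved stays moved. The work goes in short steps, Python scripts to look and compute and a tool call to move; the robot and the scene stay as the last step left them, time stands still between calls to the robot, and variables do not carry over. Pictures are saved under pics/ and viewed, at most 10 in all, crops included, and the job is handed in when it is done.

Besides the shell and the picture viewer there is one more tool, called after "Request:" as name(argument=value, ...) on one line, values as JSON. servo_tool: Moves the arm, as the interface text tells. Its arguments: {"type":"object","properties":{"steps":{"type":"array","items":{"type":"array","items":{"type":"number"}}},"squeeze":{"type":"number"}},"required":["steps"]}

```bash
mkdir -p pics; cat > h.py <<'E'
import numpy as np, cv2
from rig import status, imaging, job, search_frame, place_of, ctrl
def ray(s,px):
    K=np.array(s["camera_matrix"]);u=(px[0]-K[0,2])/K[0,0];v=(px[1]-K[1,2])/K[1,1]
    rd=np.hypot(u,v);r=rd
    for _ in range(30): r=rd/(1+s["k1"]*r*r)
    f=r/rd if rd>0 else 1
    M=np.array(s["cam_to_world"]);return M[:3,3],M[:3,:3]@np.array([u*f,-v*f,-1])
def at_z(s,px,z):
    o,d=ray(s,px);return o+d*(z-o[2])/d[2]
def proj(s,p):
    M=np.array(s["cam_to_world"]);c=M[:3,:3].T@(np.array(p)-M[:3,3]);u=c[0]/-c[2];v=-c[1]/-c[2]
    f=1+s["k1"]*(u*u+v*v);K=np.array(s["camera_matrix"]);return np.array([K[0,0]*u*f+K[0,2],K[1,1]*v*f+K[1,2]])
E
python3 - <<'E'
from h import *
zs={'gate_hinge':.025,'gate_end':.025}
for c in("scene","top"):
    s=imaging.snapshot(c);cv2.imwrite(f"pics/{c}0.png",s["frame"]);print(c,np.round(s["cam_to_world"],3).tolist())
    for n in["pepper_mill","rack","mill_bay","gate_hinge","gate_end","salt_shaker","jar_1","garlic","bowl","timer","glass"]:
        for d in place_of(c,n)[:4]:
            print(n,round(d["score"],2),np.round(d["position"]),np.round(at_z(s,d["position"],zs.get(n,.062 if n=='jar_1' else 0)),3))
print(status.sense()["eef_rot"],status.sense()["t"],ctrl.tcp_to_tips)
E
```

```text
scene [[0.782, 0.248, -0.571, -0.109], [-0.623, 0.31, -0.718, -0.925], [-0.001, 0.918, 0.397, 0.571], [0.0, 0.0, 0.0, 1.0]]
pepper_mill 0.6 [215. 250.] [0.451 0.215 0.   ]
rack 0.96 [355. 286.] [ 0.6   -0.141  0.   ]
rack 0.55 [368. 252.] [ 0.742 -0.03   0.   ]
mill_bay 0.91 [338. 281.] [ 0.587 -0.101 -0.   ]
gate_hinge 0.87 [330. 300.] [ 0.491 -0.187  0.025]
gate_end 0.87 [257. 312.] [ 0.355 -0.137  0.025]
gate_end 0.17 [372. 259.] [ 0.685 -0.103  0.025]
salt_shaker 0.89 [346. 296.] [ 0.556 -0.163  0.   ]
salt_shaker 0.77 [377. 369.] [ 0.434 -0.386  0.   ]
salt_shaker 0.73 [383. 334.] [ 0.517 -0.315  0.   ]
salt_shaker 0.72 [329. 337.] [ 0.432 -0.259  0.   ]
jar_1 0.92 [373. 258.] [ 0.636 -0.157  0.062]
jar_1 0.6 [367. 253.] [ 0.64  -0.132  0.062]
jar_1 0.57 [378. 270.] [ 0.605 -0.203  0.062]
garlic 0.69 [301. 247.] [0.628 0.094 0.   ]
bowl 0.88 [272. 221.] [0.668 0.287 0.   ]
timer 0.7 [352. 233.] [0.787 0.083 0.   ]
timer 0.57 [355. 287.] [ 0.595 -0.147  0.   ]
glass 0.97 [314. 233.] [0.71  0.146 0.   ]
glass 0.38 [259. 313.] [ 0.375 -0.109  0.   ]
top [[0.027, 0.994, -0.105, 0.5]
[... 222 characters left out ...]
0.115  0.   ]
rack 0.88 [366. 244.] [ 0.601 -0.137  0.   ]
mill_bay 0.63 [350. 252.] [ 0.582 -0.101  0.   ]
gate_hinge 0.67 [383. 287.] [ 0.504 -0.174  0.025]
salt_shaker 0.65 [375. 264.] [ 0.557 -0.158  0.   ]
salt_shaker 0.65 [441. 282.] [ 0.519 -0.306  0.   ]
salt_shaker 0.54 [422. 322.] [ 0.428 -0.265  0.   ]
jar_1 0.91 [377. 226.] [ 0.636 -0.153  0.062]
jar_1 0.8 [399. 242.] [ 0.601 -0.202  0.062]
jar_1 0.41 [358. 216.] [ 0.656 -0.112  0.062]
garlic 0.7 [258. 225.] [0.637 0.109 0.   ]
bowl 0.95 [185. 217.] [0.65  0.279 0.   ]
[[-9.49617459e-01  3.13411360e-01  3.80146512e-05]
 [ 3.13411362e-01  9.49617449e-01  1.39568344e-04]
 [ 7.64292849e-06  1.44450760e-04 -9.99999990e-01]] 1.2 0.025
```

View pics/scene0.png

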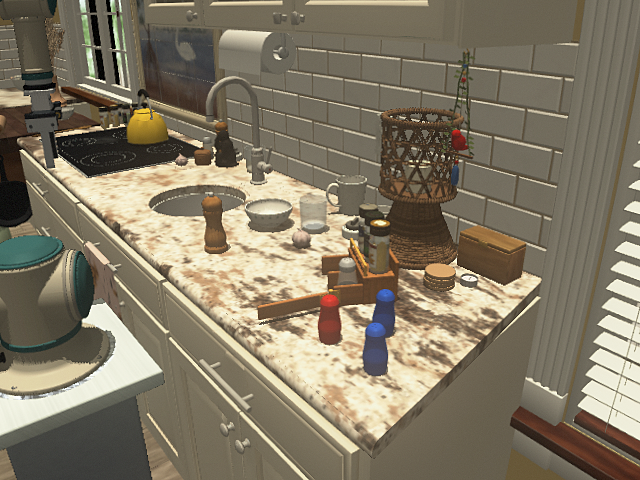

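View pics/top0.png

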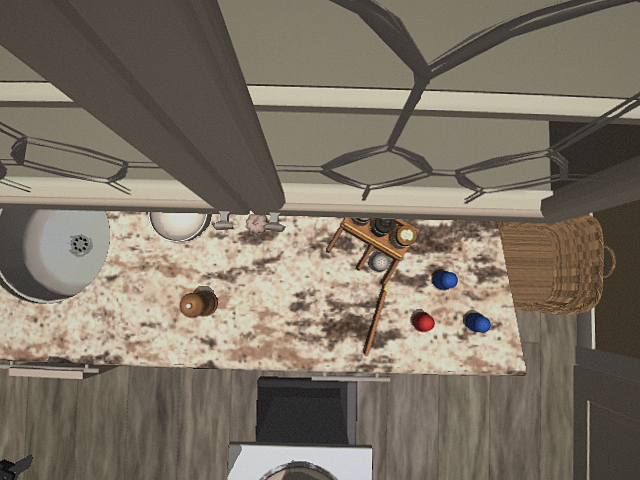

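The mill is at scene (215,225) and top (200,302). The rack is at top (375,240), opening down-left, and its gate is swung towards the robot with its end at top (367,353).

Could be taken for the mill: the dark mill at the hob, scene (225,145). Could be taken for the salt shaker: red at (330,318), blue at (385,312) and blue at (375,348). I choose the light wooden mill beside the rack, and I'll overlay a model to check it.

```bash
cat > ov.py <<'E'
from h import *
import sys
O=np.array([.601,-.139]);YAW=np.radians(-28.5);G=1.79;MILL=np.array([.456,.221])
def W(x,y,z=0,O=O,yaw=YAW):
    c,s=np.cos(yaw),np.sin(yaw);return np.array([O[0]+c*x-s*y,O[1]+s*x+c*y,z])
def gate(r,g,z): return W(-.0685-r*np.sin(g),-.0795+r*np.cos(g),z)
def draw(s,O,yaw,g,mill,k=4):
    im=cv2.resize(s["frame"],None,fx=k,fy=k,interpolation=cv2.INTER_CUBIC)
    def L(a,b,col): cv2.line(im,*[tuple(int(v) for v in (proj(s,p)+.5)*k) for p in(a,b)],col,1,cv2.LINE_AA)
    w=lambda x,y,z:W(x,y,z,O,yaw)
    for y in(.071,-.007,-.071):
        for e in(-.004,.004):
            L(w(0,y+e,.046),w(-.062,y+e,.046),(0,255,0));L(w(-.062,y+e,0),w(-.062,y+e,.046),(0,255,0))
    L(w(0,.075,.046),w(0,-.075,.046),(255,255,0));L(w(-.062,.075,0),w(-.062,-.075,0),(255,0,255))
    h=w(-.0685,-.0795,.04);e=w(-.0685-.1515*np.sin(g),-.0795+.1515*np.cos(g),.04);L(h,e,(0,0,255));L(e,e-[0,0,.03],(0,0,255))
    for z,r in((0,.029),(.13,.025)):
        P=[(mill[0]+r*np.cos(a),mill[1]+r*np.sin(a),z) for a in np.linspace(0,6.29,25)]
        for a,b in zip(P,P[1:]):L(a,b,(255,0,0))
    return im
E
python3 - <<'E'
from ov import *
S=imaging.snapshot("scene");T=imaging.snapshot("top")
a=draw(T,O,YAW,G,MILL);b=draw(S,O,YAW,G,MILL)
cr=lambda im,x0,y0,w,h,k=4:im[y0*k:(y0+h)*k,x0*k:(x0+w)*k]
top=np.hstack([cr(a,325,205,100,75),cr(b,300,230,100,75)])
bot=np.hstack([cr(a,150,265,100,75),cr(b,170,185,100,75)])
cv2.imwrite("pics/ov1.png",np.vstack([top,bot]))
for c,s in(("scene",S),("top",T)):
  print(c,[(round(d["score"],2),np.round(d["extent"],1).tolist()) for d in search_frame(c,"pepper_mill")[:2]])
  print([(np.round(at_z(s,d["position"],.025),3),d["score"]) for d in place_of(c,"gate_end")])
E
```

```text
scene [(0.83, [215.7, 222.9, 29.8, 58.9]), (0.32, [329.6, 278.8, 144.6, 83.0])]
[(array([ 0.358, -0.137,  0.025]), 0.71)]
top [(0.72, [195.6, 304.9, 35.3, 28.1])]
[(array([ 0.359, -0.139,  0.025]), 0.68), (array([0.639, 0.111, 0.025]), 0.44)]
```

View pics/ov1.png

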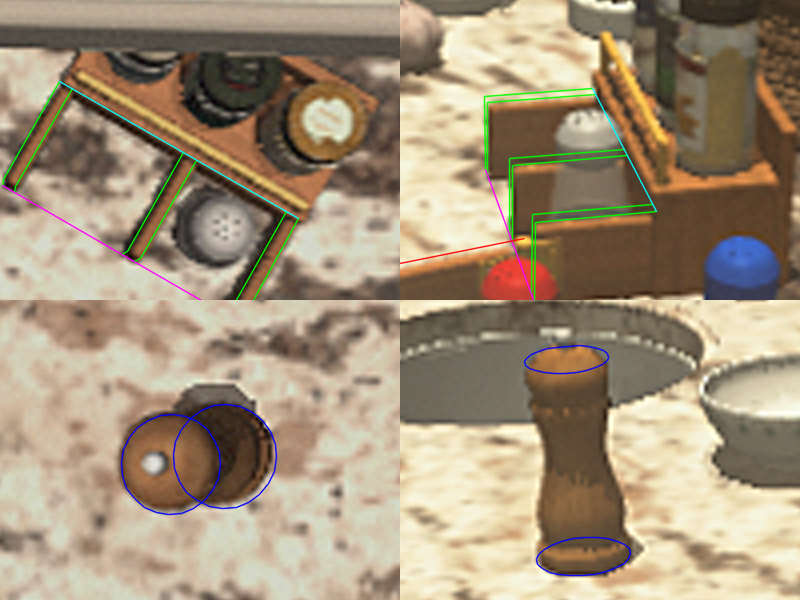

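The overlay fits in both views. The rack origin is about (0.601,-0.139) with yaw -28.5°, and the gate is open about 1.79 rad. The blue circles sit on the light wooden mill's head and foot at (0.456,0.221), so the choice is confirmed.

Request:
servo_tool(steps=[[0,0,-8.4,27,-23.4,0,0.68],[0,0,-8.4,27,-23.4,0,0.68],[0,0,-8.4,27,-23.4,0,0.68],[0,0,-8.4,27,-23.4,0,0.68],[0,0,-8.4,27,-23.4,0,0.68]], squeeze=5)

```text
t: 2.0
eef_pos: [0.3161, 0.4281, 0.2306]
eef_rot: [[-0.491, 0.871, 0.0], [0.871, 0.491, 0.0], [0.0, 0.0, -1.0]]
force: [0.6, 0.2, 0.1]
grip_width: 0.057
grip_force: 0.0
```

Request:
servo_tool(steps=[[0,0,-8.4,27,-23.4,0,0.68],[0,0,-8.4,27,-23.4,0,0.68],[0,0,-8.4,27,-23.4,0,0.68],[0,0,0,27,-23.4,0,0.68],[0,0,0,27,-23.4,0,0.68]])

```text
t: 2.5
eef_pos: [0.4513, 0.311, 0.2306]
eef_rot: [[-0.079, 0.997, 0.0], [0.997, 0.079, 0.0], [0.0, 0.0, -1.0]]
force: [0.5, 0.5, 0.3]
grip_width: 0.0303
grip_force: 0.0
```

Request:
servo_tool(steps=[[-7.97,-0.62,0,0,0,0,0.68],[-7.97,-0.62,0,0,0,0,0.68],[-7.97,-0.62,0,0,0,0,0.68],[-7.97,-0.62,0,0,0,0,0.68],[-7.97,-0.62,0,0,0,0,0.68]])

```text
t: 3.0
eef_pos: [0.4507, 0.3128, 0.2313]
eef_rot: [[-0.059, 0.997, 0.052], [0.762, 0.079, -0.643], [-0.645, 0.001, -0.764]]
force: [0.5, -0.9, -0.7]
grip_width: 0.0303
grip_force: 0.0
```

```bash
cat > st.py <<'E'
from h import *
s=status.sense();R=np.array(s["eef_rot"]);p=np.array(s["eef_pos"])
print(s["t"],"tips",np.round(1000*(p+.025*R[:,2]),1),"tcp",np.round(p*1000,1),"y",np.round(R[:,1],3),"z",np.round(R[:,2],3),"j",np.round(s["joint_pos"],2),"F",np.round(s["force"],1),s["grip_width"])
E
python3 st.py
```

```text
3.0 tips [452.  296.7 212.2] tcp [450.7 312.8 231.3] y [0.997 0.079 0.001] z [ 0.052 -0.643 -0.764] j [ 0.8   0.51  1.35 -0.52  1.77  0.75] F [ 0.5 -0.9 -0.7] 0.030285968115743866
```

Request:
servo_tool(steps=[[0,0,0,-0.3,0,-40,0.68],[0,0,0,-0.3,0,-40,0.68],[0,0,0,-0.3,0,-40,0.68],[0,0,0,-0.3,0,-40,0.68],[0,0,0,-0.3,0,-40,0.68]])

```text
t: 3.5
eef_pos: [0.4488, 0.3124, 0.0288]
eef_rot: [[-0.061, 0.997, 0.05], [0.765, 0.079, -0.64], [-0.642, -0.0, -0.767]]
force: [-0.2, 0.1, -0.2]
grip_width: 0.0303
grip_force: 0.0
```

Request:
servo_tool(steps=[[0,0,0,0.6,-8,0,0.68],[0,0,0,0.6,-8,0,0.68],[0,0,0,0.6,-8,0,0.68],[0,0,0,0.6,-8,0,0.68],[0,0,0,0.4,-5,0,0.68]])

```text
t: 4.0
eef_pos: [0.4517, 0.2742, 0.0314]
eef_rot: [[-0.06, 0.997, 0.05], [0.764, 0.078, -0.64], [-0.642, 0.0, -0.767]]
force: [-0.1, -0.1, 0.3]
grip_width: 0.03
grip_force: 0.0
```

Request:
servo_tool(steps=[[0,0,0,0.4,-5,0,0.68],[0,0,0,0.4,-5,0,0.68],[0,0,0,0.4,-5,0,0.68],[0,0,0,0.5,-6,0,0.68],[0,0,0,0.5,-6,0,0.68]])

```text
t: 4.5
eef_pos: [0.4539, 0.248, 0.0306]
eef_rot: [[-0.061, 0.997, 0.05], [0.764, 0.079, -0.64], [-0.642, -0.0, -0.767]]
force: [-0.5, 3.0, 2.4]
grip_width: 0.0302
grip_force: 1.5
```

```bash
python3 st.py; python3 - <<'E'
from ov import *
S=imaging.snapshot("scene");T=imaging.snapshot("top")
m=np.array([.457,.202])
a=draw(T,O,YAW,G,m);b=draw(S,O,YAW,G,m);k=4
cr=lambda im,x0,y0,w,h:im[y0*k:(y0+h)*k,x0*k:(x0+w)*k]
cv2.imwrite("pics/p1.png",np.hstack([cr(a,150,250,100,110),cr(b,170,170,100,110)]))
E
```

```text
4.5 tips [455.1 232.   11.4] tcp [453.9 248.   30.6] y [ 0.997  0.079 -0.   ] z [ 0.05  -0.64  -0.767] j [ 0.73  0.64  1.67 -0.55  1.33  0.92] F [-0.5  3.   2.4] 0.03015600014402926
```

View pics/p1.png

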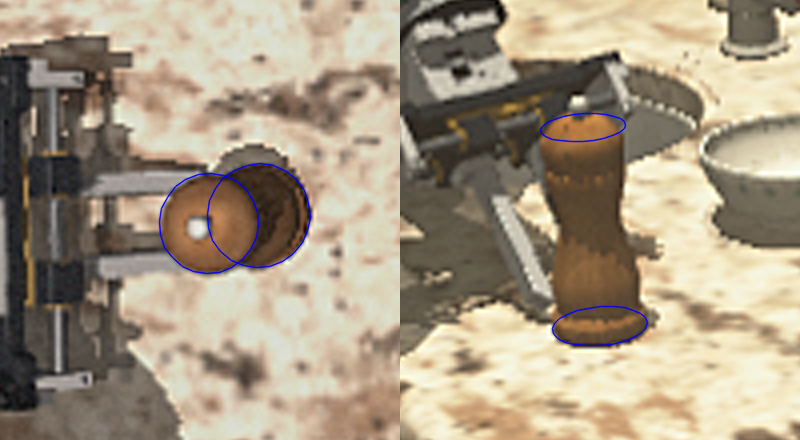

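The mill is upright and cradled between the open fingertips at (0.457,0.202): head at crop (208,222), foot at (600,328). I'll keep pushing.

Request:
servo_tool(steps=[[0,0,0,0.6,-7,0,0.68],[0,0,0,0.6,-8,0,0.68],[0,0,0,0.6,-8,0,0.68],[0,0,0,0.6,-8,0,0.68],[0,0,0,0.6,-8,0,0.68]])

```text
t: 5.1
eef_pos: [0.4566, 0.2081, 0.0304]
eef_rot: [[-0.061, 0.997, 0.049], [0.764, 0.078, -0.641], [-0.643, -0.001, -0.766]]
force: [-0.4, 2.6, 0.9]
grip_width: 0.0299
grip_force: 1.1
```

Request:
servo_tool(steps=[[0,0,0,0.6,-8,0,0.68],[0,0,0,0.6,-8,0,0.68],[0,0,0,0.6,-8,0,0.68],[0,0,0,0.6,-8,0,0.68],[0,0,0,0.6,-8,0,0.68]])

```text
t: 5.6
eef_pos: [0.4598, 0.1684, 0.0305]
eef_rot: [[-0.061, 0.997, 0.05], [0.764, 0.079, -0.64], [-0.642, -0.001, -0.766]]
force: [0.4, 1.4, -0.1]
grip_width: 0.0302
grip_force: 1.0
```

Request:
servo_tool(steps=[[0,0,0,0.6,-8,0,0.68],[0,0,0,0.6,-8,0,0.68],[0,0,0,0.6,-8,0,0.68],[0,0,0,0.6,-8,0,0.68],[0,0,0,0.6,-8,0,0.68]])

```text
t: 6.1
eef_pos: [0.4628, 0.1284, 0.0305]
eef_rot: [[-0.061, 0.997, 0.05], [0.764, 0.079, -0.64], [-0.642, -0.001, -0.766]]
force: [0.3, 2.4, 0.5]
grip_width: 0.0301
grip_force: 1.0
```

Request:
servo_tool(steps=[[0,0,0,0.6,-8,0,0.68],[0,0,0,0.6,-8,0,0.68],[0,0,0,0.6,-8,0,0.68],[0,0,0,0.6,-8,0,0.68],[0,0,0,0.6,-8,0,0.68]])

```text
t: 6.6
eef_pos: [0.4658, 0.0884, 0.0305]
eef_rot: [[-0.061, 0.997, 0.05], [0.764, 0.079, -0.64], [-0.642, -0.001, -0.766]]
force: [-0.4, 2.4, 0.2]
grip_width: 0.0301
grip_force: 1.0
```

Request:
servo_tool(steps=[[0,0,0,0.6,-8,0,0.68],[0,0,0,0.6,-8,0,0.68],[0,0,0,0.6,-8,0,0.68],[0,0,0,0.6,-8,0,0.68],[0,0,0,0.6,-8,0,0.68]])

```text
t: 7.1
eef_pos: [0.4688, 0.0484, 0.0305]
eef_rot: [[-0.061, 0.997, 0.05], [0.764, 0.079, -0.64], [-0.642, -0.001, -0.766]]
force: [0.3, 2.5, 0.7]
grip_width: 0.0299
grip_force: 1.0
```

Request:
servo_tool(steps=[[0,0,0,0.6,-8,0,0.68],[0,0,0,0.6,-8,0,0.68],[0,0,0,0.5,-7,0,0.68],[0,0,0,0.4,-5,0,0.68],[0,0,0,0.4,-4,0,0.68]])

```text
t: 7.6
eef_pos: [0.4712, 0.0166, 0.0305]
eef_rot: [[-0.061, 0.997, 0.05], [0.764, 0.078, -0.64], [-0.642, -0.001, -0.766]]
force: [-0.3, 2.2, 0.5]
grip_width: 0.0302
grip_force: 1.0
```

```bash
python3 st.py
```

```text
7.6 tips [472.4   0.6  11.3] tcp [471.2  16.6  30.5] y [ 0.997  0.078 -0.001] z [ 0.05  -0.64  -0.766] j [ 0.37  0.52  1.99 -0.79  1.04  0.85] F [-0.3  2.2  0.5] 0.03021525437585003
```

Request:
servo_tool(steps=[[0,0,0,0.3,-3,0,0.68],[0,0,0,0,-1.5,0,0.68],[0,0,0,0,0,0,0.68],[0,0,0,-2,20,0,0.68],[0,0,0,-2,30,0,0.68]])

```text
t: 8.1
eef_pos: [0.4667, 0.0616, 0.0308]
eef_rot: [[-0.06, 0.997, 0.047], [0.763, 0.077, -0.642], [-0.644, -0.002, -0.765]]
force: [0.8, 0.8, 0.4]
grip_width: 0.03
grip_force: 0.0
```

Request:
servo_tool(steps=[[0,0,8.16,-9,-6,0,0.68],[0,0,8.16,-9,-7,0,0.68],[0,0,8.16,-9,-8,0,0.68],[0,0,8.16,-9,-8,0,0.68],[0,0,8.16,-9,-8,0,0.68]])

```text
t: 8.6
eef_pos: [0.4201, 0.0427, 0.057]
eef_rot: [[-0.566, 0.715, 0.411], [0.549, 0.698, -0.46], [-0.615, -0.034, -0.788]]
force: [-0.2, 0.5, 0.5]
grip_width: 0.0299
grip_force: 0.0
```

Request:
servo_tool(steps=[[0,0,8.16,-9,-8,0,0.68],[0,0,8.16,-9,-8,0,0.68],[0,0,0,0,0,0,0.68],[0,0,0,0,0,0,0.68],[0,0,0,0,0,0,0.68]])

```text
t: 9.1
eef_pos: [0.4075, 0.041, 0.0903]
eef_rot: [[-0.711, 0.506, 0.488], [0.388, 0.862, -0.328], [-0.586, -0.044, -0.809]]
force: [0.4, 0.2, -0.1]
grip_width: 0.0296
grip_force: 0.0
```

```bash
python3 st.py; python3 - <<'E'
from ov import *
S=imaging.snapshot("scene");T=imaging.snapshot("top")
m=np.array([.4747,-.034])
a=draw(T,O,YAW,G,m);b=draw(S,O,YAW,G,m);k=4
cr=lambda im,x0,y0,w,h:im[y0*k:(y0+h)*k,x0*k:(x0+w)*k]
cv2.imwrite("pics/p2.png",np.hstack([cr(a,270,250,100,110),cr(b,230,220,100,110)]))
E
```

```text
9.1 tips [419.7  32.8  70.1] tcp [407.5  41.   90.3] y [ 0.506  0.862 -0.044] z [ 0.488 -0.328 -0.809] j [ 0.36  0.12  2.4  -1.18  0.55  0.32] F [ 0.4  0.2 -0.1] 0.029643592157435047
```

View pics/p2.png

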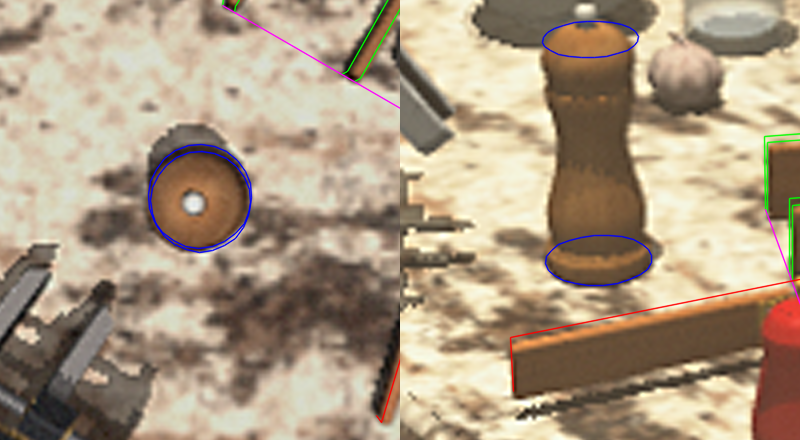

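The mill stands upright at about (0.4747,-0.034), where I wanted it: head at crop (195,203), foot at (598,260). Joint 4 is at its limit with the 40° lean, so I'll use about 26°.

```bash
cat > go.py <<'E'
from h import *
from scipy.spatial.transform import Rotation as Ro
def delta(tips,lean,az,tipd=.025):
    s=status.sense();R=np.array(s["eef_rot"]);p=np.array(s["eef_pos"]);a=np.radians(az);l=np.radians(lean)
    z=np.array([np.sin(l)*np.cos(a),np.sin(l)*np.sin(a),-np.cos(l)]);y=np.array([-np.sin(a),np.cos(a),0])
    if y@R[:,1]<0:y=-y
    Rt=np.c_[np.cross(y,z),y,z];t=np.array(tips)-tipd*z
    print("rot deg",np.round(np.degrees(Ro.from_matrix(Rt@R.T).as_rotvec()),1),"shift mm",np.round(1000*(t-p),1))
E
python3 -c "
from go import *
delta([.4132,-.0006,.012],26,-28.5)"
```

```text
rot deg [7.1 7.3 1.6] shift mm [ -3.7 -36.5 -55.4]
```

Request:
servo_tool(steps=[[3.5,3.7,0.8,-6,0,0,0.68],[3.6,3.6,0.8,-6,0,0,0.68],[0,0,0,0,-12,-10,0.68],[0,0,0,4,-12,-20,0.68],[0,0,0,4,-12,-20,0.68]])

```text
t: 9.7
eef_pos: [0.4044, 0.0031, 0.0431]
eef_rot: [[-0.77, 0.494, 0.403], [0.424, 0.869, -0.255], [-0.477, -0.025, -0.879]]
force: [11.0, -7.7, 4.4]
grip_width: 0.0302
grip_force: 0.0
```

```bash
python3 st.py;python3 -c "
from go import *
delta([.4132,-.0006,.012],26,-28.5)"
```

```text
9.7 tips [414.5  -3.3  21.1] tcp [404.4   3.1  43.1] y [ 0.494  0.869 -0.025] z [ 0.403 -0.255 -0.879] j [ 0.1   0.17  2.44 -1.18  0.32  0.14] F [11.  -7.7  4.4] 0.030242496379140976
rot deg [2.5 1.5 1.1] shift mm [-0.8  1.6 -8.6]
```

Request:
servo_tool(steps=[[0,0,0,0,0,0,0.68],[0,0,0,0,0,0,0.68],[0,0,0,0,0,0,0.68],[0,0,0,0,0,0,0.68],[0,0,0,0,0,0,0.68]])

```text
t: 10.2
eef_pos: [0.4051, 0.0035, 0.0454]
eef_rot: [[-0.771, 0.49, 0.408], [0.419, 0.872, -0.255], [-0.481, -0.026, -0.877]]
force: [-0.3, 0.2, -0.3]
grip_width: 0.0301
grip_force: 0.0
```

```bash
python3 st.py;python3 -c "
from go import *
delta([.425,-.007,.012],26,-28.5)"
```

```text
10.2 tips [415.3  -2.9  23.5] tcp [405.1   3.5  45.4] y [ 0.49   0.872 -0.026] z [ 0.408 -0.255 -0.877] j [ 0.1   0.16  2.44 -1.18  0.33  0.13] F [-0.3  0.2 -0.3] 0.030131405724027283
rot deg [2.6 1.7 0.8] shift mm [ 10.3  -5.3 -11. ]
```

Request:
servo_tool(steps=[[1.3,0.9,0.4,3,-2,0,0.68],[1.3,0.8,0.4,3,-1,-2,0.68],[0,0,0,2,-1,-3,0.68],[0,0,0,2,-1,-3,0.68],[0,0,0,0,0,-3,0.68]])

```text
t: 10.7
eef_pos: [0.4153, -0.002, 0.0344]
eef_rot: [[-0.79, 0.478, 0.385], [0.429, 0.878, -0.21], [-0.438, -0.0, -0.899]]
force: [-0.0, 0.2, 0.1]
grip_width: 0.0302
grip_force: 0.0
```

```bash
python3 st.py;python3 -c "
from go import *
delta([.425,-.007,.012],26,-28.5)"
```

```text
10.7 tips [425.   -7.2  11.9] tcp [415.3  -2.   34.4] y [ 0.478  0.878 -0.   ] z [ 0.385 -0.21  -0.899] j [ 0.02  0.18  2.43 -1.04  0.26 -0.08] F [-0.   0.2  0.1] 0.030187240496016416
rot deg [ 0. -0.  0.] shift mm [0.  0.2 0.1]
```

Request:
servo_tool(steps=[[0,0,0,5.1,-2.8,0,0.68],[0,0,0,5.1,-2.8,0,0.68],[0,0,0,4,-2.1,0,0.68],[0,0,0,4,-2.2,0,0.68],[0,0,0,4,-2.2,0,0.68]])

```text
t: 11.2
eef_pos: [0.4373, -0.0143, 0.0339]
eef_rot: [[-0.79, 0.478, 0.384], [0.43, 0.878, -0.21], [-0.437, -0.001, -0.899]]
force: [-0.9, 0.7, 0.1]
grip_width: 0.03
grip_force: 0.9
```

Request:
servo_tool(steps=[[0,0,0,5,-2.7,0,0.68],[0,0,0,5,-2.7,0,0.68],[0,0,0,5,-2.7,0,0.68],[0,0,0,5,-2.7,0,0.68],[0,0,0,5,-2.7,0,0.68]])

```text
t: 11.7
eef_pos: [0.4622, -0.0279, 0.0337]
eef_rot: [[-0.79, 0.478, 0.383], [0.43, 0.878, -0.21], [-0.437, -0.001, -0.9]]
force: [-2.0, 0.7, 0.2]
grip_width: 0.0301
grip_force: 0.9
```

Request:
servo_tool(steps=[[0,0,0,5,-2.7,0,0.68],[0,0,0,5,-2.7,0,0.68],[0,0,0,5,-2.7,0,0.68],[0,0,0,5,-2.7,0,0.68],[0,0,0,5,-2.7,0,0.68]])

```text
t: 12.2
eef_pos: [0.4873, -0.0414, 0.0338]
eef_rot: [[-0.79, 0.478, 0.383], [0.43, 0.878, -0.21], [-0.437, -0.001, -0.899]]
force: [-1.3, 1.1, -0.2]
grip_width: 0.0301
grip_force: 0.8
```

```bash
python3 st.py; python3 - <<'E'
from ov import *
from go import *
delta([.5627,-.0818,.012],26,-28.5)
p=np.array(status.sense()["eef_pos"])+.025*np.array(status.sense()["eef_rot"])[:,2]
S=imaging.snapshot("scene");T=imaging.snapshot("top")
m=p[:2]+.032*np.array([.879,-.477]);print(m)
a=draw(T,O,YAW,G,m);b=draw(S,O,YAW,G,m);k=4
cr=lambda im,x0,y0,w,h:im[y0*k:(y0+h)*k,x0*k:(x0+w)*k]
cv2.imwrite("pics/p3.png",np.hstack([cr(a,290,220,100,110),cr(b,265,220,100,110)]))
E
```

```text
12.2 tips [496.9 -46.6  11.3] tcp [487.3 -41.4  33.8] y [ 0.478  0.878 -0.001] z [ 0.383 -0.21  -0.899] j [-0.1   0.25  2.3  -0.8   0.24 -0.42] F [-1.3  1.1 -0.2] 0.030112582790173436
rot deg [ 0.  -0.1  0.1] shift mm [ 65.8 -35.2   0.7]
[ 0.52501174 -0.06189309]
```

View pics/p3.png

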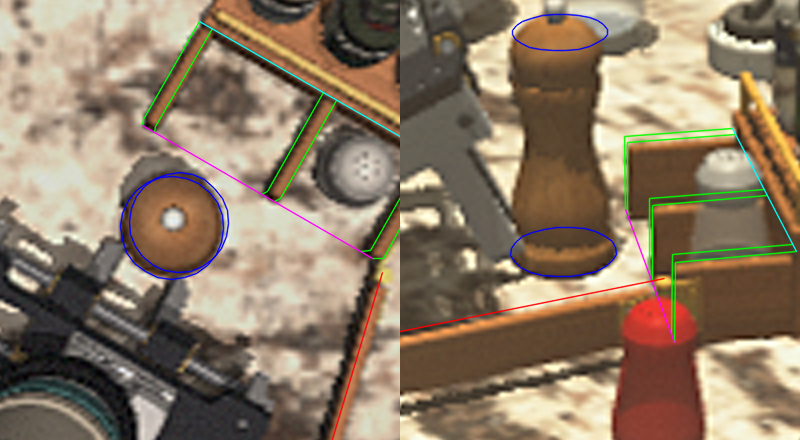

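The mill stands upright in front of the wide bay, with its head at crop (173,222). It's in line with the bay mouth from (150,128) to (272,197) to within about 2 mm, so I'll push it in.

Request:
servo_tool(steps=[[0,0,0,4.4,-2.4,0,0.68],[0,0,0,4.4,-2.4,0,0.68],[0,0,0,4.4,-2.4,0,0.68],[0,0,0,4.4,-2.4,0,0.68],[0,0,0,4.4,-2.4,0,0.68]])

```text
t: 12.8
eef_pos: [0.5093, -0.0533, 0.0338]
eef_rot: [[-0.79, 0.478, 0.383], [0.43, 0.878, -0.21], [-0.437, -0.001, -0.899]]
force: [-2.2, 0.7, 1.1]
grip_width: 0.0302
grip_force: 1.3
```

Request:
servo_tool(steps=[[0,0,0,4.4,-2.4,0,0.68],[0,0,0,4.4,-2.4,0,0.68],[0,0,0,4.4,-2.4,0,0.68],[0,0,0,4.4,-2.4,0,0.68],[0,0,0,4.4,-2.4,0,0.68]])

```text
t: 13.3
eef_pos: [0.5312, -0.0653, 0.0338]
eef_rot: [[-0.79, 0.478, 0.383], [0.43, 0.878, -0.21], [-0.437, -0.001, -0.899]]
force: [-2.6, 1.4, 1.1]
grip_width: 0.0301
grip_force: 1.4
```

Request:
servo_tool(steps=[[0,0,0,3.5,-1.9,0,0.68],[0,0,0,3.5,-1.9,0,0.68],[0,0,0,2.6,-1.4,0,0.68],[0,0,0,2.6,-1.4,0,0.68],[0,0,0,1.8,-1,0,0.68]])

```text
t: 13.8
eef_pos: [0.5451, -0.0728, 0.0339]
eef_rot: [[-0.79, 0.478, 0.383], [0.43, 0.878, -0.21], [-0.437, -0.001, -0.899]]
force: [-2.4, 1.9, 1.6]
grip_width: 0.03
grip_force: 1.3
```

```bash
python3 st.py; python3 -c "
from go import *
delta([.5627,-.0818,.012],26,-28.5)"
```

```text
13.8 tips [554.7 -78.1  11.4] tcp [545.1 -72.8  33.9] y [ 0.478  0.878 -0.001] z [ 0.383 -0.21  -0.899] j [-0.16  0.31  2.18 -0.6   0.26 -0.68] F [-2.4  1.9  1.6] 0.0300150687561428
rot deg [ 0.  -0.1  0.1] shift mm [ 7.9 -3.8  0.6]
```

Slow for the last 9 mm or so, watching the force.

Request:
servo_tool(steps=[[0,0,0,1.2,-0.6,0,0.68],[0,0,0,1.2,-0.6,0,0.68],[0,0,0,1.2,-0.6,0,0.68],[0,0,0,0.9,-0.5,0,0.68],[0,0,0,0.9,-0.5,0,0.68]])

```text
t: 14.3
eef_pos: [0.5504, -0.0755, 0.0338]
eef_rot: [[-0.79, 0.478, 0.383], [0.43, 0.878, -0.21], [-0.437, -0.001, -0.899]]
force: [-1.8, 0.9, 0.1]
grip_width: 0.0301
grip_force: 1.3
```

Request:
servo_tool(steps=[[0,0,0,0.5,-0.3,0,0.68],[0,0,0,0.5,-0.3,0,0.68],[0,0,0,0.5,-0.3,0,0.68],[0,0,0,0,0,0,0.68],[0,0,0,0,0,0,0.68]])

```text
t: 14.8
eef_pos: [0.5519, -0.0764, 0.0339]
eef_rot: [[-0.79, 0.478, 0.384], [0.43, 0.878, -0.21], [-0.437, -0.001, -0.899]]
force: [-0.6, 0.3, 1.2]
grip_width: 0.0301
grip_force: 1.1
```

Request:
servo_tool(steps=[[0,0,0,0.4,-0.2,0,0.68],[0,0,0,0.4,-0.2,0,0.68],[0,0,0,0.4,-0.2,0,0.68],[0,0,0,0.4,-0.2,0,0.68],[0,0,0,0,0,0,0.68]])

```text
t: 15.3
eef_pos: [0.5535, -0.0773, 0.0338]
eef_rot: [[-0.79, 0.478, 0.383], [0.43, 0.878, -0.21], [-0.437, -0.001, -0.899]]
force: [-1.5, 1.7, 0.2]
grip_width: 0.03
grip_force: 1.2
```

Request:
servo_tool(steps=[[0,0,0,0.4,-0.2,0,0.68],[0,0,0,0.4,-0.2,0,0.68],[0,0,0,0.4,-0.2,0,0.68],[0,0,0,0,0,0,0.68],[0,0,0,0,0,0,0.68]])

```text
t: 15.8
eef_pos: [0.5543, -0.0777, 0.0338]
eef_rot: [[-0.79, 0.478, 0.383], [0.43, 0.878, -0.21], [-0.437, -0.001, -0.9]]
force: [-3.4, 1.4, 2.9]
grip_width: 0.0303
grip_force: 2.1
```

Request:
servo_tool(steps=[[0,0,0,-4.4,2.4,0,0.68],[0,0,0,-8.8,4.8,0,0.68],[0,0,0,-13.2,7.2,0,0.68],[0,0,0,-17.6,9.5,0,0.68],[0,0,0,-22,11.9,0,0.68]])

```text
t: 16.3
eef_pos: [0.4899, -0.0418, 0.0345]
eef_rot: [[-0.789, 0.478, 0.386], [0.43, 0.878, -0.209], [-0.439, 0.001, -0.898]]
force: [-0.4, -0.3, -0.8]
grip_width: 0.0302
grip_force: 0.0
```

Request:
servo_tool(steps=[[0,0,0,-13.2,7.2,10,0.68],[0,0,0,-8,4,25,0.68],[0,0,0,0,0,35,1],[0,0,0,0,0,35,1],[0,0,0,0,0,25,1]])

```text
t: 16.8
eef_pos: [0.469, -0.0306, 0.1671]
eef_rot: [[-0.788, 0.478, 0.388], [0.429, 0.878, -0.209], [-0.441, 0.002, -0.897]]
force: [0.7, -0.3, -0.3]
grip_width: 0.0095
grip_force: 0.0
```

```bash
python3 st.py; python3 - <<'E'
from ov import *
from go import *
delta([.397,-.183,.14],10,-28.5)
S=imaging.snapshot("scene");T=imaging.snapshot("top")
m=W(-.029,.032)[:2]
a=draw(T,O,YAW,G,m);b=draw(S,O,YAW,G,m);k=4
cr=lambda im,x0,y0,w,h:im[y0*k:(y0+h)*k,x0*k:(x0+w)*k]
cv2.imwrite("pics/p4.png",np.hstack([cr(a,310,210,100,110),cr(b,290,210,100,110)]))
E
```

```text
16.8 tips [478.7 -35.9 144.7] tcp [469.  -30.6 167.1] y [0.478 0.878 0.002] z [ 0.388 -0.209 -0.897] j [-0.07 -0.01  2.13 -0.32  0.62 -0.92] F [ 0.7 -0.3 -0.3] 0.009498175793171101
rot deg [ 7.6 14.3  0.1] shift mm [ -75.8 -150.3   -2.5]
```

View pics/p4.png

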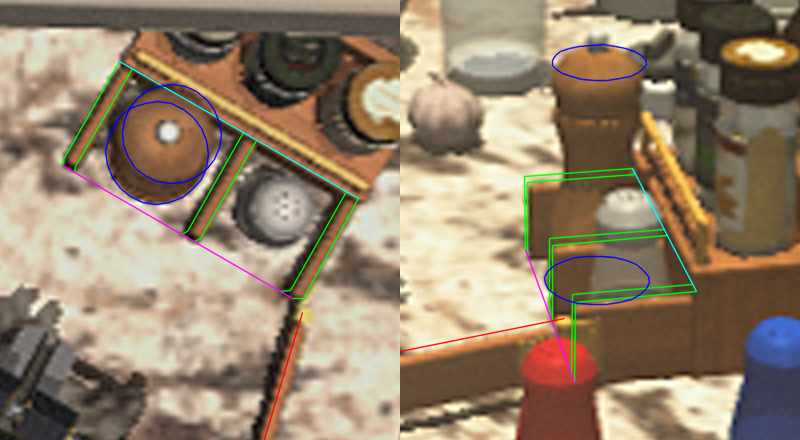

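The mill stands upright in the bay with its head at crop (167,138). The contact force wasn't conclusive and it could be 1–2 mm short of the back, so I'll go back and press until the force clearly rises.

Request:
servo_tool(steps=[[0,0,0,0,0,-25,0.68],[0,0,0,0,0,-35,0.68],[0,0,0,0,0,-35,0.68],[0,0,0,8,-4,-25,0.68],[0,0,0,13.2,-7.2,-12,0.68]])

```text
t: 17.4
eef_pos: [0.4856, -0.0411, 0.028]
eef_rot: [[-0.794, 0.477, 0.378], [0.429, 0.879, -0.208], [-0.431, -0.003, -0.902]]
force: [0.3, -0.7, 0.2]
grip_width: 0.03
grip_force: 0.0
```

Request:
servo_tool(steps=[[0,0,0,20,-11,0,0.68],[0,0,0,18,-9.8,0,0.68],[0,0,0,13.2,-7.2,0,0.68],[0,0,0,5,-2.7,0,0.68],[0,0,0,3,-1.6,0,0.68]])

```text
t: 17.9
eef_pos: [0.5475, -0.0744, 0.0309]
eef_rot: [[-0.79, 0.479, 0.382], [0.43, 0.878, -0.209], [-0.436, -0.001, -0.9]]
force: [-0.4, -0.1, -0.4]
grip_width: 0.0301
grip_force: 0.0
```

```bash
python3 st.py; python3 -c "
from go import *
delta([.5639,-.083,.011],26,-28.5)"
```

```text
17.9 tips [557.1 -79.6   8.4] tcp [547.5 -74.4  30.9] y [ 0.479  0.878 -0.001] z [ 0.382 -0.209 -0.9  ] j [-0.17  0.32  2.18 -0.61  0.25 -0.67] F [-0.4 -0.1 -0.4] 0.030116974535185474
rot deg [-0.  -0.2  0.1] shift mm [ 6.8 -3.4  2.6]
```

Request:
servo_tool(steps=[[0,0,0,2.2,-1.2,1.3,0.68],[0,0,0,1.8,-1,1.3,0.68],[0,0,0,1.3,-0.7,0,0.68],[0,0,0,0.9,-0.5,0,0.68],[0,0,0,0,0,0,0.68]])

```text
t: 18.4
eef_pos: [0.5537, -0.0776, 0.0345]
eef_rot: [[-0.79, 0.478, 0.383], [0.43, 0.878, -0.21], [-0.437, -0.001, -0.9]]
force: [-0.6, 0.5, 0.2]
grip_width: 0.0302
grip_force: 0.3
```

Request:
servo_tool(steps=[[0,0,0,0.9,-0.5,0,0.68],[0,0,0,0.5,-0.3,0,0.68],[0,0,0,0.5,-0.3,0,0.68],[0,0,0,0,0,0,0.68],[0,0,0,0,0,0,0.68]])

```text
t: 18.9
eef_pos: [0.5543, -0.0782, 0.034]
eef_rot: [[-0.791, 0.478, 0.382], [0.43, 0.878, -0.209], [-0.435, -0.002, -0.9]]
force: [-5.8, 4.0, 5.6]
grip_width: 0.0304
grip_force: 3.4
```

Request:
servo_tool(steps=[[0,0,0,0.5,-0.3,0,0.68],[0,0,0,0.5,-0.3,0,0.68],[0,0,0,0,0,0,0.68],[0,0,0,0,0,0,0.68],[0,0,0,0,0,0,0.68]])

```text
t: 19.4
eef_pos: [0.5545, -0.0784, 0.0339]
eef_rot: [[-0.791, 0.478, 0.381], [0.43, 0.878, -0.209], [-0.434, -0.002, -0.901]]
force: [-7.8, 6.9, 8.1]
grip_width: 0.0302
grip_force: 5.2
```

The force now climbs to about 10 N at the same spot, so the mill is against the back. I'll withdraw and go to the gate.

Request:
servo_tool(steps=[[0,0,0,-2.2,1.2,0,0.68],[0,0,0,-8.8,4.8,0,0.68],[0,0,0,-17.6,9.5,0,0.68],[0,0,0,-20,11,0,0.68],[0,0,0,-22,11.9,0,0.68]])

```text
t: 19.9
eef_pos: [0.4866, -0.0409, 0.0347]
eef_rot: [[-0.789, 0.479, 0.385], [0.43, 0.878, -0.21], [-0.438, 0.0, -0.899]]
force: [0.0, -0.1, -0.5]
grip_width: 0.0301
grip_force: 0.0
```

Request:
servo_tool(steps=[[0,0,0,-10,5,15,0.68],[0,0,0,-5,2,25,0.68],[0,0,0,0,0,35,1],[0,0,0,0,0,35,1],[0,0,0,0,0,25,1]])

```text
t: 20.4
eef_pos: [0.4724, -0.0339, 0.1724]
eef_rot: [[-0.788, 0.478, 0.387], [0.43, 0.878, -0.209], [-0.44, 0.001, -0.898]]
force: [-0.3, -0.4, -0.4]
grip_width: 0.0097
grip_force: 0.0
```

Request:
servo_tool(steps=[[2.5,4.8,0,-15,-30,0,1],[2.5,4.8,0,-15,-30,0,1],[2.6,4.7,0,-15,-30,0,1],[0,0,0,-15,-30,0,1],[0,0,0,-15,-30,0,1]])

```text
t: 20.9
eef_pos: [0.3977, -0.184, 0.1697]
eef_rot: [[-0.865, 0.478, 0.154], [0.47, 0.878, -0.09], [-0.178, -0.006, -0.984]]
force: [0.3, -0.1, -0.6]
grip_width: 0.0005
grip_force: 0.0
```

```bash
python3 st.py; python3 -c "
from go import *
delta([.397,-.183,.02],10,-28.5)"
```

```text
20.9 tips [ 401.6 -186.3  145.1] tcp [ 397.7 -184.   169.7] y [ 0.478  0.878 -0.006] z [ 0.154 -0.09  -0.984] j [-0.6   0.02  2.    0.02  0.94 -1.68] F [ 0.3 -0.1 -0.6] 0.0005121532127114112
rot deg [0.4 0.1 0.1] shift mm [  -4.6    3.1 -125. ]
```

Request:
servo_tool(steps=[[0,0,0,-1,0.6,-30,1],[0,0,0,-1,0.6,-30,1],[0,0,0,-1,0.6,-30,1],[0,0,0,-1,0.6,-20,1],[0,0,0,0,0,-13,1]])

```text
t: 21.4
eef_pos: [0.3927, -0.1792, 0.0448]
eef_rot: [[-0.865, 0.479, 0.151], [0.47, 0.878, -0.088], [-0.175, -0.005, -0.985]]
force: [0.1, -0.1, 0.4]
grip_width: 0.0007
grip_force: 0.0
```

```bash
python3 st.py; python3 - <<'E'
from ov import *
for g in np.linspace(1.79,0,13):
    off=.001+.0125*abs(np.sin(g))+.0075*abs(np.cos(g)); r=.10
    x=-.0685-r*np.sin(g)-off*np.cos(g);y=-.0795+r*np.cos(g)-off*np.sin(g)
    print(round(g,2),np.round(W(x,y)[:2]*1000,1))
E
```

```text
21.4 tips [ 396.4 -181.5   20.2] tcp [ 392.7 -179.2   44.8] y [ 0.479  0.878 -0.005] z [ 0.151 -0.088 -0.985] j [-0.6   0.19  2.2   0.02  0.57 -1.69] F [ 0.1 -0.1  0.4] 0.0006567079296135033
1.79 [ 402.6 -163. ]
1.64 [ 406.1 -147.5]
1.49 [ 411.4 -133.4]
1.34 [ 418.2 -120.9]
1.19 [ 427.  -109.3]
1.04 [437.6 -98.9]
0.9 [449.9 -90. ]
0.75 [463.7 -82.9]
0.6 [478.8 -78.1]
0.45 [494.7 -75.6]
0.3 [511.  -75.8]
0.15 [527.3 -78.7]
0.0 [543.1 -84.2]
```

Request:
servo_tool(steps=[[0,0,0,3,9,0,1],[0,0,0,3,9.5,0,1],[0,0,0,1.8,7.8,0,1],[0,0,0,1.8,7.7,0,1],[0,0,0,2.6,7,0,1]])

```text
t: 21.9
eef_pos: [0.4061, -0.1382, 0.0465]
eef_rot: [[-0.865, 0.478, 0.153], [0.47, 0.878, -0.09], [-0.178, -0.006, -0.984]]
force: [0.6, -1.4, 0.6]
grip_width: 0.0007
grip_force: 0.3
```

Request:
servo_tool(steps=[[0,0,0,2.7,7,0,1],[0,0,0,3.4,6.3,0,1],[0,0,0,3.4,6.2,0,1],[0,0,0,4.4,5.8,0,1],[0,0,0,4.4,5.8,0,1]])

```text
t: 22.4
eef_pos: [0.4244, -0.1069, 0.0463]
eef_rot: [[-0.865, 0.478, 0.153], [0.47, 0.878, -0.089], [-0.177, -0.005, -0.984]]
force: [0.4, -1.3, 0.1]
grip_width: 0.0006
grip_force: 0.3
```

Request:
servo_tool(steps=[[-1.5,-2.8,0,4.1,5.9,-0.4,1],[-1.5,-2.8,0,4.1,5.9,-0.4,1],[-1.5,-2.8,0,4.9,5.2,-0.4,1],[-1.5,-2.8,0,4.9,5.2,-0.4,1],[-1.5,-2.8,0,5.7,4.2,-0.4,1]])

```text
t: 22.9
eef_pos: [0.4448, -0.083, 0.044]
eef_rot: [[-0.795, 0.481, 0.369], [0.433, 0.876, -0.21], [-0.424, -0.007, -0.906]]
force: [-0.4, -1.7, -0.2]
grip_width: 0.0005
grip_force: 0.3
```

```bash
python3 st.py; python3 - <<'E'
from ov import *
from go import *
delta([.4568,-.0865,.022],26,-28.5)
T=imaging.snapshot("top");S=imaging.snapshot("scene");k=4
a=draw(T,O,YAW,.82,W(-.028,.032)[:2]);b=draw(S,O,YAW,.82,W(-.028,.032)[:2])
cr=lambda im,x0,y0,w,h:im[y0*k:(y0+h)*k,x0*k:(x0+w)*k]
cv2.imwrite("pics/p5.png",np.hstack([cr(a,310,210,100,110),cr(b,270,230,100,110)]))
E
```

```text
22.9 tips [454.  -88.3  21.4] tcp [444.8 -83.   44. ] y [ 0.481  0.876 -0.007] z [ 0.369 -0.21  -0.906] j [-0.25  0.18  2.36 -0.58  0.21 -0.78] F [-0.4 -1.7 -0.2] 0.0005002952038152532
rot deg [-0.1 -1.   0.3] shift mm [2.4 1.7 0.4]
```

View pics/p5.png

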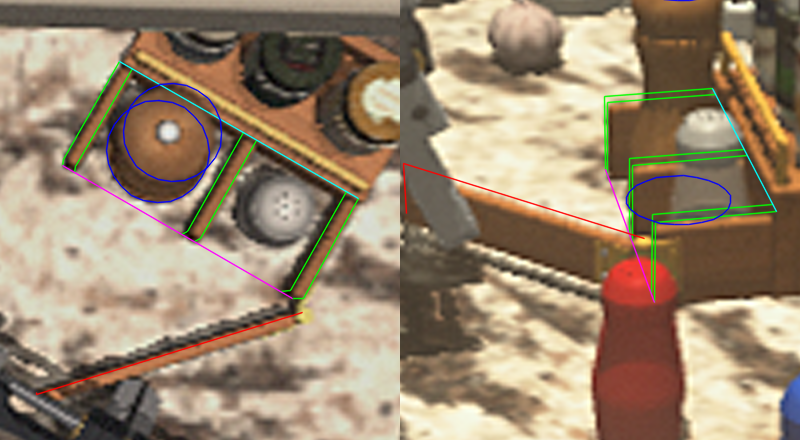

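The gate follows, now at about 0.8 rad with its edge running from crop (40,392) to (300,315). The mill and shaker haven't moved.

Request:
servo_tool(steps=[[0,0,0,4.9,2.7,0,1],[0,0,0,4.9,2.7,0,1],[0,0,0,7.5,2.4,0,1],[0,0,0,7.5,2.4,0,1],[0,0,0,8,1.2,0,1]])

```text
t: 23.5
eef_pos: [0.4794, -0.0727, 0.0446]
eef_rot: [[-0.795, 0.482, 0.369], [0.433, 0.876, -0.211], [-0.425, -0.008, -0.905]]
force: [0.1, -1.4, 0.2]
grip_width: 0.0003
grip_force: 0.2
```

Request:
servo_tool(steps=[[0,0,0,8,1.2,0,1],[0,0,0,8.1,0,0,1],[0,0,0,8.1,-0.1,0,1],[0,0,0,8.1,-1.4,0,1],[0,0,0,6,-1.2,0,1]])

```text
t: 24.0
eef_pos: [0.5175, -0.0744, 0.0445]
eef_rot: [[-0.795, 0.482, 0.369], [0.433, 0.876, -0.211], [-0.424, -0.008, -0.905]]
force: [-0.8, -1.0, -0.1]
grip_width: 0.0005
grip_force: 0.2
```

```bash
python3 st.py; python3 -c "
from go import *
delta([.543,-.084,.022],26,-28.5)"
```

```text
24.0 tips [526.7 -79.7  21.8] tcp [517.5 -74.4  44.5] y [ 0.482  0.876 -0.008] z [ 0.369 -0.211 -0.905] j [-0.18  0.27  2.21 -0.53  0.28 -0.76] F [-0.8 -1.  -0.1] 0.0005316788019251671
rot deg [-0.  -1.   0.3] shift mm [15.9 -4.4  0. ]
```

Request:
servo_tool(steps=[[0,0,0,4,-1.2,0,1],[0,0,0,3.5,-1,0,1],[0,0,0,3,-1,0,1],[0,0,0,2,-0.8,0,1],[0,0,0,1,-0.5,0,1]])

```text
t: 24.5
eef_pos: [0.5295, -0.0788, 0.0442]
eef_rot: [[-0.796, 0.482, 0.367], [0.434, 0.876, -0.211], [-0.423, -0.008, -0.906]]
force: [-4.4, 2.6, 2.4]
grip_width: 0.0006
grip_force: 2.0
```

Request:
servo_tool(steps=[[0,0,0,1,-0.5,0,1],[0,0,0,0.9,-0.5,0,1],[0,0,0,0.9,-0.5,0,1],[0,0,0,0,0,0,1],[0,0,0,0,0,0,1]])

```text
t: 25.0
eef_pos: [0.5299, -0.0792, 0.0437]
eef_rot: [[-0.797, 0.482, 0.365], [0.434, 0.876, -0.21], [-0.421, -0.009, -0.907]]
force: [-8.9, 7.0, 7.9]
grip_width: 0.0007
grip_force: 5.4
```

Request:
servo_tool(steps=[[0,0,0,0.9,-0.5,0,1],[0,0,0,0.9,-0.5,0,1],[0,0,0,0,0,0,1],[0,0,0,0,0,0,1],[0,0,0,0,0,0,1]])

```text
t: 25.5
eef_pos: [0.5301, -0.0796, 0.0432]
eef_rot: [[-0.797, 0.482, 0.363], [0.434, 0.876, -0.21], [-0.419, -0.01, -0.908]]
force: [-13.1, 11.4, 11.3]
grip_width: 0.0008
grip_force: 8.2
```

Stopped hard against the gate at rack x of about -0.073, which is the shut position. I'll back away and check.

Request:
servo_tool(steps=[[0,0,0,-2.2,1.2,0,1],[0,0,0,-8.8,4.8,0,1],[0,0,0,-17.6,9.5,0,1],[0,0,0,-22,11.9,10,1],[0,0,0,-22,11.9,25,1]])

```text
t: 26.0
eef_pos: [0.4601, -0.0416, 0.0781]
eef_rot: [[-0.797, 0.481, 0.365], [0.433, 0.877, -0.21], [-0.421, -0.01, -0.907]]
force: [0.0, -0.5, 0.7]
grip_width: 0.0005
grip_force: 0.0
```

Request:
servo_tool(steps=[[0,0,0,-10,25,30,1],[0,0,0,-5,35,30,1],[0,0,0,0,40,30,1],[0,0,0,0,40,10,1],[0,0,0,0,0,0,1]])

```text
t: 26.5
eef_pos: [0.4496, 0.1034, 0.1827]
eef_rot: [[-0.795, 0.475, 0.377], [0.429, 0.88, -0.204], [-0.429, -0.001, -0.903]]
force: [0.3, -0.1, -0.7]
grip_width: 0.0006
grip_force: 0.0
```

```bash
python3 st.py; python3 - <<'E'
from ov import *
T=imaging.snapshot("top");S=imaging.snapshot("scene");k=4
a=draw(T,O,YAW,0,W(-.029,.032)[:2]);b=draw(S,O,YAW,0,W(-.029,.032)[:2])
cr=lambda im,x0,y0,w,h:im[y0*k:(y0+h)*k,x0*k:(x0+w)*k]
cv2.imwrite("pics/p6.png",np.hstack([cr(a,320,205,100,110),cr(b,290,220,100,110)]))
E
```

```text
26.5 tips [459.   98.3 160.1] tcp [449.6 103.4 182.7] y [ 0.475  0.88  -0.001] z [ 0.377 -0.204 -0.903] j [ 0.32  0.02  2.05 -0.45  0.81 -0.48] F [ 0.3 -0.1 -0.7] 0.00059879958632289
```

View pics/p6.png

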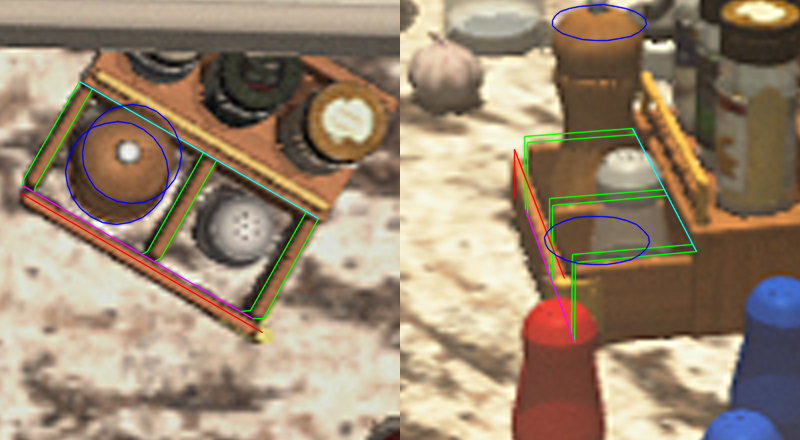

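The gate lies shut across both bays, from crop (22,198) to (262,330). The mill is upright in the wide bay with its head at (127,152), and the shaker and jars are in place. The arm is clear.

```bash
python3 -c "
from rig import job
print(job.sign_off())"
```

```text
the job is handed in; nothing more can be done
None
```

The pepper mill stands upright against the back of the wide bay, the gate is pushed shut to its stop, and the job was handed in at about 26.5 s of the 72 s allowed; no verdict came back.

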